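# Slide a valve plate round the bolted fixtures onto the inspection mat

## Robot

A 6-joint arm with a two-finger parallel gripper is mounted at the origin on the work surface. World frame = base frame: x ahead of the robot, y to its left, z up, the work surface at z = 0. Lengths are in m, angles in degrees, forces in N, time in s.
With the tool pointing down it reaches from about 0.375 to 0.9 m from the base axis. Payload 3.1 kg.
Tool frame: the origin (TCP) lies at the very end of the fingers, on their centre line; the grasp point (between the pads) lies 19 mm behind it (bot.hold_point_z is the z of the grasp point in the tool frame, in m); z points along the fingers, y is the line along which they close (so a half turn about z gives the same grasp; the last joint's range is limited). The gripper opens to 87 mm and grips with 3 to 60 N. Pads are 19 mm wide; open, the fingers measure 117 mm over their backs; the gripper's body (75 mm by 190 mm) begins 51 mm behind the grasp point.
Start: joints at [54.918, 30.224, 82.088, -0, 67.689, -10.227], TCP at [0.263, 0.567, 0.223] pointing down, gripper open.
Joint ranges: [-176.69, 176.69], [-43.24, 126.21], [12.49, 139.97], [-82, 262], [0, 151.66], [-163.58, 163.58]. Speed limits (degrees/s): [159.86, 159.86, 180, 180, 180, 180].

## Interface

Orientations are given as a 3x3 rotation matrix whose columns are the frame's x, y, z axes.
In Python, from rig import bot, capture, camera_model gives the robot as it stands.
- The arm moves only by the tool apply_moves, never from a script. Its argument "plan" is text: rows parted by semicolons, each of 6 numbers parted by spaces: the shift along the tool's x, y, z in units of 0.05 m (1.0 is 0.05 m), then the turn, a rotation vector about the tool's x, y, z in units of 360 degrees (1.0 is 360 degrees). In form: dx dy dz ax ay az; .... A call has 1 to 10 rows; each row shifts and turns the commanded pose from where the row before left it, along the tool's axes as they then stand; what a row does not reach is not made up. A row lasts 1/12 s, in which the tool goes at most 41.7 mm and 7.16 degrees, less where a joint would pass 70% of its speed; a pose out of reach is approached as far as the arm can. A call with a number of a shift or a turn outside -1 to 1 is refused whole. A call with a gripper value outside its range is refused whole. "gripper" is the gripper command: -1 is shut, 1 is fully open, values between are in proportion, set as the call begins (left out, the last holds). The fingers move at their own pace and stop on an object; the grip force is fixed at half the most. Time passes only in rows, so rows that do not move let the fingers close. It gives the time, the measured TCP pose, the force, the opening and the grip force at its end, in the units of the state.
- bot.read_state(): the state, without advancing time (a new reading comes with each control period).
- capture(name): name is "scene" or "top" or "wrist"; returns the picture (420x560x3 uint8, red, green, blue); there is no depth.
- camera_model(name): a dict with "vertical_fov" (degrees; the focal length in pixels is half the picture's height over the tangent of half this angle, whatever the lens; pixels are square), "cx", "cy" (the principal point, pixels), "dist" ([k1, k2, p1, p2, k3] as OpenCV has them; the pictures are not rectified), "position" and "rotation" of the camera in the world; the wrist camera has in their place "hand_eye" (4x4, takes a point from camera to tool coordinates, whose origin is the TCP and whose axes are the flange's). Camera axes: x right, y down, z forward; pixel columns grow to the right and rows downward; lengths in m; the calibration is good to about 2 mm. A picture is of the moment at which its call begins: read the wrist's pose just before it. camera_model takes no time and is no camera call.
- bot.hand_in(): hands the job in; it is judged then, once.
The state is a dict: "time_s": time; "joint_positions": joint angles; "qvel": joint speeds; "tau": joint torques, N m; "position": TCP position; "tcp_rot": TCP orientation; "force": force on the tool from outside, world axes, zero at the start; "moment": the same for the moment, N m; "opening": opening from 0.0 (shut) to 1.0 (fully open); "grasp_force": force on a finger pad.
Only numpy, scipy, OpenCV 4.12 (cv2) and the standard library are available. Lean on these libraries where they do the work, as an engineer would, in place of code of your own. Each camera call takes 0.05 s, during which the arm holds its last target. There are 200 camera calls.

## Task

Push the valve plate, the steel disc with the hole in its middle and two curved ports, along the counter and in between the stone rack and the round lap block, until it lies wholly on the square mat. Keep it flat on the counter all the way (slide it, do not lift it), let neither the plate nor the robot touch the rack or the lap block, then let go and leave it lying there.

Things in the scene. Friction and masses are not known exactly. Their poses are not given: they have to be found in the camera images.
- valve_plate: Loose matte steel disc 90 mm across, 18 mm thick, 0.6 to 0.9 kg, with a 30 mm through bore in its middle and two dark curved ports in its top. It lies flat on the counter, nearer the robot than the two fixtures, 150 mm or more to the left or right of the mat. Origin: centre of its underside, z up. A plain disc of the same size, without bore or ports, lies on the other side and is not wanted.
- mat: Thin square rubber mat, 130 x 130 mm, flush with the counter (no step), in the gap between stone rack and lap block. Origin: its centre at counter height; x points through the gap away from the robot (within 0.1 rad of straight ahead), so the plate enters along +x; y to the robot's left, one fixture on +y, the other on -y. The counter before the gap, on the robot's side, is free.
- stone_rack: Fixed: aluminium base 120 x 80 mm (x, y), holding three ceramic stones on edge, 40 mm high in all. Origin: centre of its underside. It stands left or right of the mat, its long sides within 3 degrees of the mat's x axis, its inner side 70 to 84 mm from the mat's centre line; it begins 45 to 75 mm before the mat's centre (towards the robot).
- lap_block: Fixed: dark iron base 120 x 80 mm (x, y), 12 mm high, with a round grooved block 68 mm across on it, 40 mm high in all. Origin: centre of its underside. It stands on the other side of the mat from the stone rack, at the same range of distances and turned likewise.
Not all that is in view belongs to the job. Leave any blue, green or yellow look-alike of the valve_plate alone.

How it is judged:
By the outcome, as a careful person would: the job done as asked, in the order asked, and still so for the second after the job is handed in, with the robot touching nothing.
It also fails if it takes over 51 s, if anything falls off the work surface, if the arm or the gripper's body presses on something with over 40 N, if the wrist force passes 120 N, or if a joint passes its speed limit or range.

## Working session

There is one attempt and no reset: what is moved stays moved. The work goes in short steps, Python scripts to look and compute and a tool call to move; the robot and the scene stay as the last step left them, time stands still between calls to the robot, and variables do not carry over. Pictures are saved under pics/ and viewed, at most 10 in all, crops included, and the job is handed in when it is done.

Besides the shell and the picture viewer there is one more tool, called after ">>>" in YAML: its name, and indented under it one key for each argument. apply_moves: Moves the arm, as the interface text tells. Its arguments: {"type":"object","properties":{"plan":{"type":"string"},"gripper":{"type":"number"}},"required":["plan"]}

```bash
mkdir -p pics
cat > h.py <<'E'
import numpy as np, cv2
from rig import bot, capture, camera_model
def K(m):
    f=210/np.tan(np.radians(m["vertical_fov"])/2)
    return np.array([[f,0,m["cx"]],[0,f,m["cy"]],[0,0,1]])
def pose(name,st=None):
    m=camera_model(name)
    if "position" in m: return m,np.array(m["rotation"]),np.array(m["position"])
    st=st or bot.read_state(); H=np.array(m["hand_eye"]); R=np.array(st["tcp_rot"])
    return m,R@H[:3,:3],R@H[:3,3]+np.array(st["position"])
def world(name,px,z=0,st=None):
    m,R,p=pose(name,st)
    u=cv2.undistortPoints(np.array(px,float).reshape(-1,1,2),K(m),np.array(m["dist"])).reshape(-1,2)
    d=np.c_[u,np.ones(len(u))]@R.T
    return p+d*((z-p[2])/d[:,2])[:,None]
def proj(name,P,st=None):
    m,R,p=pose(name,st)
    return cv2.projectPoints(((np.array(P,float).reshape(-1,3)-p)@R),np.zeros(3),np.zeros(3),K(m),np.array(m["dist"]))[0].reshape(-1,2)
E
python3 - <<'E'
from h import *
s=capture("scene"); t=capture("top")
cv2.imwrite("pics/scene0.png",s[...,::-1]); cv2.imwrite("pics/top0.png",t[...,::-1])
st=bot.read_state(); print(st["position"],np.round(st["tcp_rot"],3),bot.hold_point_z,st["time_s"])
for n in("scene","top"): print(pose(n)[1:])
E
```

```text
[0.26229257 0.56657641 0.22166844] [[-0.907  0.42  -0.001]
 [ 0.42   0.907 -0.002]
 [ 0.    -0.002 -1.   ]] -0.0187 0.1
(array([[-0.78182815,  0.50896397, -0.36013946],
       [ 0.62333615,  0.62505604, -0.46984784],
       [-0.01402828, -0.59182821, -0.80594204]]), array([0.94825016, 0.50174779, 1.0542255 ]))
(array([[-0.01028537, -0.98343078,  0.18099202],
       [-0.99971666,  0.01399881,  0.01925169],
       [-0.02146638, -0.18074273, -0.98329612]]), array([ 0.33226678, -0.09286421,  1.05103405]))
```

View pics/top0.png

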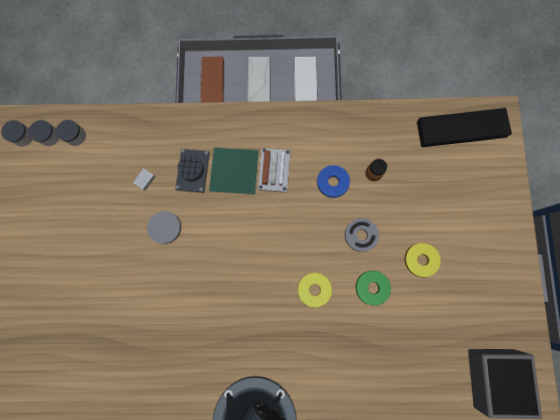

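View pics/scene0.png

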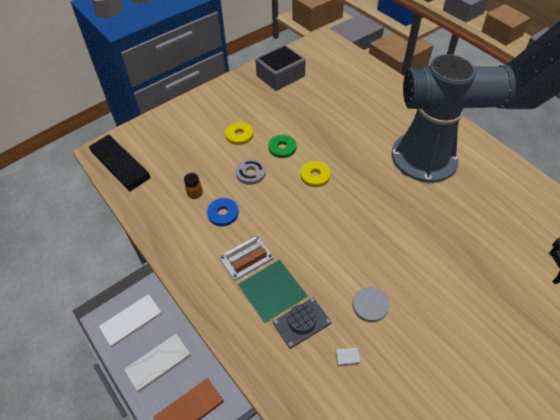

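Top view: candidates are the plain disc (164,227), the steel ring with ports (362,235), blue (333,181), green (373,288), and yellow (423,260) and (315,290). I choose (362,235). The mat is at (234,171), the rack at (275,170) and the lap block at (193,171). Next I check this choice in one close crop.

Run:
```python
from h import *
t=cv2.imread("pics/top0.png")
a=cv2.resize(t[140:205,165:305],None,fx=5.6,fy=5.6,interpolation=cv2.INTER_CUBIC)
b=cv2.resize(t[205:265,325:400],None,fx=3.6,fy=3.6,interpolation=cv2.INTER_CUBIC)
o=np.zeros((a.shape[0]+b.shape[0],a.shape[1],3),np.uint8);o[:a.shape[0]]=a;o[a.shape[0]:,:b.shape[1]]=b
print(o.shape,a.shape)
cv2.imwrite("pics/crop.png",o)
# mat by colour
h=cv2.cvtColor(t,cv2.COLOR_BGR2HSV); m=cv2.inRange(h,(65,60,30),(95,255,140)); m[:, :200]=0; m[:,270:]=0;m[:140]=0;m[200:]=0
c=max(cv2.findContours(m,0,2)[0],key=cv2.contourArea); r=cv2.minAreaRect(c); bx=cv2.boxPoints(r); print("mat px",np.round(bx,1)); w=world("top",bx); print(np.round(w,4), w.mean(0), np.linalg.norm(np.diff(w,axis=0),axis=1))
for n,px in (("valve",(362,235)),("plain",(164,227)),("blue",(333,181)),("green",(373.5,288)),("yel",(315,290)),("yel2",(423,260))): print(n,np.round(world("top",px,0.018),3))
```

```text
(580, 784, 3) (364, 784, 3)
mat px [[209.5 190.5]
 [212.3 147.4]
 [257.5 150.3]
 [254.7 193.4]]
[[ 0.5927  0.1278  0.    ]
 [ 0.7194  0.1226  0.    ]
 [ 0.7085 -0.0068  0.    ]
 [ 0.5824  0.0009  0.    ]] [0.65073723 0.06113167 0.        ] [0.126809   0.12987116 0.12631857]
valve [[ 0.46  -0.288  0.018]]
plain [[0.488 0.245 0.018]]
blue [[ 0.61  -0.216  0.018]]
green [[ 0.32  -0.311  0.018]]
yel [[ 0.317 -0.159  0.018]]
yel2 [[ 0.392 -0.444  0.018]]
```

View pics/crop.png

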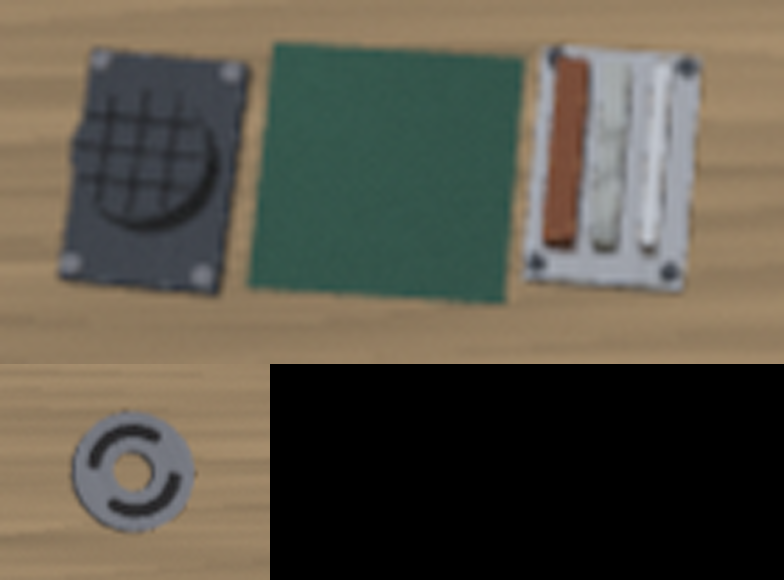

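The crop confirms the steel ring with bore and two ports at (362,235). I'll push it with the half-open gripper as a fork: first along +y until it is in line with the gap, then re-approach from behind and push along the mat's +x.

>>> apply_moves:
  plan: "0 0 0 0 0 0.018; 0 0 0 0 0 0.018; 0 0 0 0 0 0.018; 0 0 0 0 0 0.018; 0 0 0 0 0 0.018; 0 0 0 0 0 0.018; 0 0 0 0 0 0.018; 0 0 0 0 0 0.018; 0 0 0 0 0 0.018; 0 0 0 0 0 0.018"
  gripper: 0.29

```text
time_s: 0.93
position: [0.2624, 0.5667, 0.222]
tcp_rot: [[-0.0, 1.0, -0.001], [1.0, 0.0, -0.001], [-0.001, -0.001, -1.0]]
force: [0.0, 0.4, -0.0]
opening: 0.648
grasp_force: 0.0
```

>>> apply_moves:
  plan: "-0.6 0.4 0 0 0 0; -0.6 0.4 0 0 0 0; -0.6 0.4 0 0 0 0; -0.6 0.4 0 0 0 0; -0.6 0.4 0 0 0 0; -0.6 0.4 0 0 0 0; -0.6 0.4 0 0 0 0; -0.6 0.4 0 0 0 0; -0.6 0.4 0 0 0 0; -0.6 0.4 0 0 0 0"

```text
time_s: 1.77
position: [0.4649, 0.2666, 0.2223]
tcp_rot: [[-0.006, 1.0, -0.001], [1.0, 0.006, -0.0], [-0.0, -0.001, -1.0]]
force: [0.3, 0.5, -0.1]
opening: 0.647
grasp_force: 0.0
```

>>> apply_moves:
  plan: "-0.6 0 0 0 0 0; -0.6 0 0 0 0 0; -0.6 0 0 0 0 0; -0.6 0 0 0 0 0; -0.6 0 0 0 0 0; -0.6 0 0 0 0 0; -0.6 0 0 0 0 0; -0.6 0 0 0 0 0; -0.6 0 0 0 0 0; -0.3 0 0 0 0 0"

```text
time_s: 2.6
position: [0.4662, -0.0196, 0.2224]
tcp_rot: [[-0.004, 1.0, 0.0], [1.0, 0.004, -0.001], [-0.001, 0.0, -1.0]]
force: [-0.2, 0.7, -0.1]
opening: 0.647
grasp_force: 0.0
```

Run:
```python
from h import *
st=bot.read_state(); w=capture("wrist"); cv2.imwrite("pics/w1.png",cv2.resize(w,(784,588))[...,::-1])
import json; json.dump({k:np.array(st[k]).tolist() for k in("position","tcp_rot")},open("st1.json","w"))
m,R,p=pose("wrist",st); print(p,np.round(R,2))
print(world("wrist",[(0,0),(560,0),(560,420),(0,420)],0,st).round(3))
```

```text
[0.46592423 0.04772542 0.3841673 ] [[ 1.    0.    0.  ]
 [ 0.   -0.97 -0.25]
 [ 0.    0.25 -0.97]]
[[ 0.179  0.17   0.   ]
 [ 0.754  0.172  0.   ]
 [ 0.866 -0.36   0.   ]
 [ 0.071 -0.361  0.   ]]
```

View pics/w1.png

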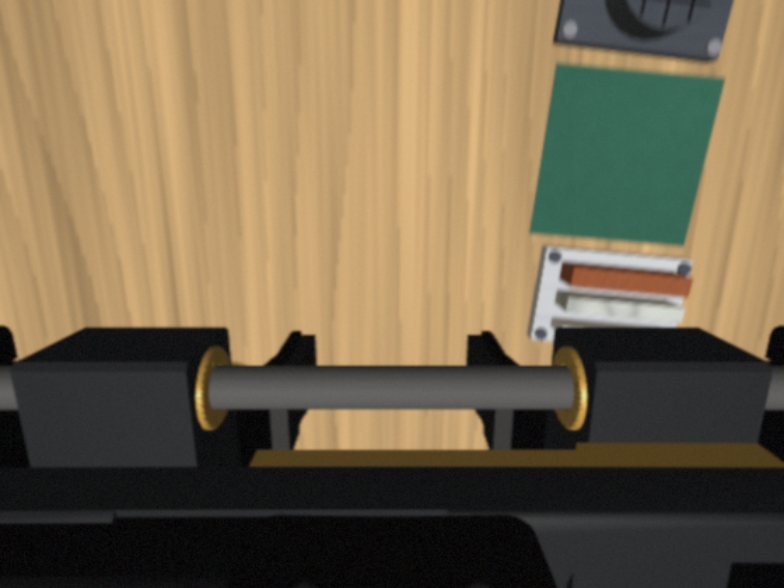

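>>> apply_moves:
  plan: "-0.6 0 0 0 0 0; -0.6 0 0 0 0 0; -0.6 0 0 0 0 0; -0.6 0 0 0 0 0; -0.6 0 0 0 0 0; -0.6 0 0 0 0 0; -0.6 0 0 0 0 0; -0.6 0 0 0 0 0; -0.6 0 0 0 0 0; -0.6 0 0 0 0 0"

```text
time_s: 3.48
position: [0.4678, -0.3174, 0.2222]
tcp_rot: [[-0.006, 1.0, -0.001], [1.0, 0.006, 0.001], [0.001, -0.0, -1.0]]
force: [0.8, 0.4, 0.1]
opening: 0.639
grasp_force: 0.0
```

Run:
```python
from h import *
import json
s1=json.load(open("st1.json"))
f=lambda L,z: world("wrist",np.array(L)/1.4,z,s1)
mat=f([(557,65),(722,79),(685,244),(531,232)],0); print("mat",mat.round(4),mat.mean(0).round(4),np.linalg.norm(np.diff(mat,axis=0),axis=1).round(4))
print("rack",f([(545,247),(531,338),(690,263)],0.012).round(4))
print("lap",f([(556,42),(712,58)],0.012).round(4))
st=bot.read_state(); w=capture("wrist"); cv2.imwrite("pics/w2.png",cv2.resize(w,(784,588))[...,::-1])
json.dump({k:np.array(st[k]).tolist() for k in("position","tcp_rot")},open("st2.json","w"))
print(st["position"], proj("wrist",[0.46,-0.288,0.018],st)*1.4)
```

```text
mat [[ 0.5924  0.1283  0.    ]
 [ 0.7191  0.1183  0.    ]
 [ 0.7115 -0.0084  0.    ]
 [ 0.5826  0.0014  0.    ]] [0.6514 0.0599 0.    ] [0.1271 0.127  0.1293]
rack [[ 0.5912 -0.0093  0.012 ]
 [ 0.5859 -0.0874  0.012 ]
 [ 0.7104 -0.0222  0.012 ]]
lap [[0.5863 0.1411 0.012 ]
 [0.7013 0.1303 0.012 ]]
[ 0.46782774 -0.31738133  0.22218512] [[381.08942711 224.26996703]]
```

View pics/w2.png

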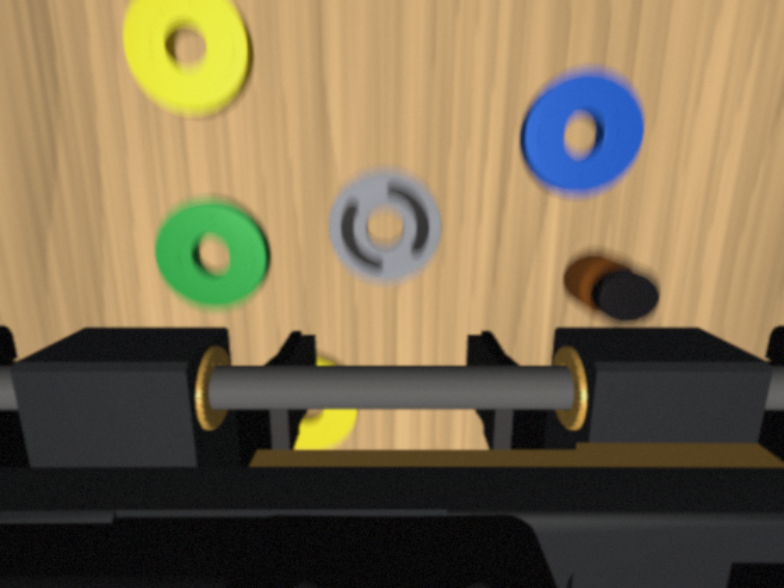

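Here the valve plate is centred at (385,225), about world (0.462,-0.288). The mat centre is (0.651,0.060) with its axis at about −4.5°. I'll descend behind the plate.

>>> apply_moves:
  plan: "-0.31 -0.07 0 0 0 0.008; -0.31 -0.07 0 0 0 0; 0 0 0.7 0 0 0; 0 0 0.7 0 0 0; 0 0 0.7 0 0 0; 0 0 0.7 0 0 0; 0 0 0.7 0 0 0; 0 0 0.4 0 0 0; 0 0 0 0 0 0"

```text
time_s: 4.28
position: [0.4579, -0.3445, 0.023]
tcp_rot: [[0.043, 0.999, -0.007], [0.999, -0.043, 0.007], [0.007, -0.007, -1.0]]
force: [-0.8, 0.0, -0.1]
opening: 0.648
grasp_force: 0.0
```

>>> apply_moves:
  plan: "-0.06 0 0.18 0 0 0; 0 0 0.18 0 0 0; 0 0 0 0 0 0; 0 0 0 0 0 0"

```text
time_s: 4.62
position: [0.4606, -0.351, 0.0103]
tcp_rot: [[0.044, 0.999, 0.001], [0.999, -0.044, -0.001], [-0.001, 0.001, -1.0]]
force: [0.4, 0.1, -0.3]
opening: 0.644
grasp_force: 0.0
```

Run:
```python
from h import *
st=bot.read_state(); w=capture("wrist"); cv2.imwrite("pics/w3.png",cv2.resize(w,(784,588))[...,::-1])
print(st["position"],np.round(st["tcp_rot"],4), st["force"]); print(proj("wrist",[0.462,-0.288,0.018],st)*1.4)
```

```text
[ 0.4606318  -0.35095384  0.01028636] [[ 4.40e-02  9.99e-01  8.00e-04]
 [ 9.99e-01 -4.40e-02 -9.00e-04]
 [-9.00e-04  9.00e-04 -1.00e+00]] [ 0.35164155  0.12238735 -0.26979032]
[[386.35148839 187.85539132]]
```

View pics/w3.png

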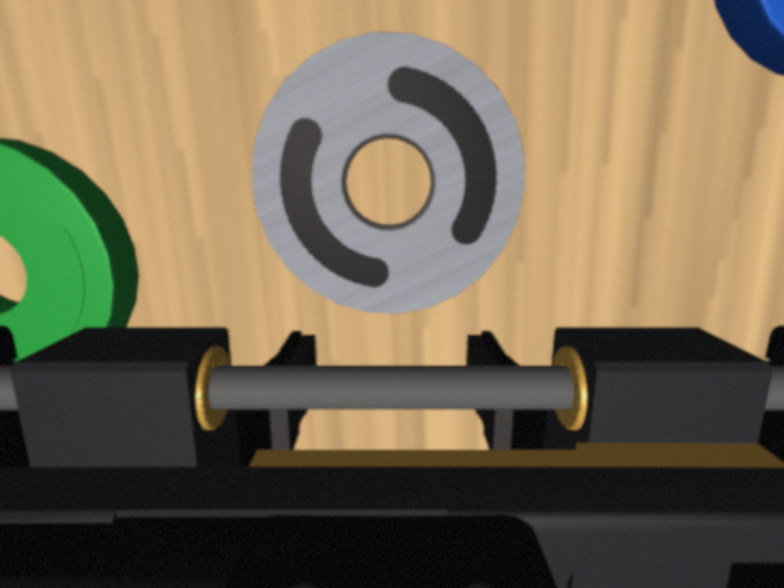

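The plate is at (388,183), centred ahead of the fork fingers. I'll lower a little and push along +y.

>>> apply_moves:
  plan: "0 0 0.1 0 0 0; 0.2 0 0 0 0 0; 0.1 0 0 0 0 0; 0.1 0 0 0 0 0; 0.1 0 0 0 0 0; 0.15 0 0 0 0 0; 0.2 0 0 0 0 0; 0.2 0 0 0 0 0; 0.2 0 0 0 0 0; 0.2 0 0 0 0 0"

```text
time_s: 5.5
position: [0.464, -0.2778, 0.0048]
tcp_rot: [[0.044, 0.999, 0.001], [0.999, -0.044, -0.001], [-0.001, 0.001, -1.0]]
force: [-0.5, -4.7, 0.9]
opening: 0.639
grasp_force: 2.5
```

>>> apply_moves:
  plan: "0.2 0 0 0 0 0; 0.2 0 0 0 0 0; 0.2 0 0 0 0 0; 0.2 0 0 0 0 0; 0.2 0 0 0 0 0; 0.2 0 0 0 0 0; 0.2 0 0 0 0 0; 0.2 0 0 0 0 0; 0.2 0 0 0 0 0; 0.2 0 0 0 0 0"

```text
time_s: 6.33
position: [0.468, -0.1774, 0.0048]
tcp_rot: [[0.044, 0.999, 0.0], [0.999, -0.044, -0.001], [-0.001, 0.0, -1.0]]
force: [-0.7, -4.9, -0.6]
opening: 0.644
grasp_force: 2.6
```

>>> apply_moves:
  plan: "0.22 0 0 0 0 0; 0.22 0 0 0 0 0; 0.22 0 0 0 0 0; 0.22 0 0 0 0 0; 0.22 0 0 0 0 0; 0.22 0 0 0 0 0; 0.22 0 0 0 0 0; 0.22 0 0 0 0 0; 0.22 0 0 0 0 0; 0.22 0 0 0 0 0"

```text
time_s: 7.17
position: [0.4722, -0.0672, 0.0048]
tcp_rot: [[0.044, 0.999, -0.001], [0.999, -0.044, 0.0], [-0.0, -0.001, -1.0]]
force: [-0.3, -5.9, 0.3]
opening: 0.649
grasp_force: 2.7
```

>>> apply_moves:
  plan: "0.22 0 0 0 0 0; 0.22 0 0 0 0 0; 0.22 0 0 0 0 0; 0.22 0 0 0 0 0; 0.22 0 0 0 0 0; 0.22 0 0 0 0 0; 0.2 0 0 0 0 0; 0.16 0 0 0 0 0; 0.1 0 0 0 0 0; 0.06 0 0 0 0 0"

```text
time_s: 8.0
position: [0.4754, 0.0247, 0.0047]
tcp_rot: [[0.043, 0.999, -0.002], [0.999, -0.043, 0.0], [0.0, -0.002, -1.0]]
force: [-0.1, -6.4, 1.2]
opening: 0.648
grasp_force: 3.0
```

Run:
```python
from h import *
st=bot.read_state(); w=capture("wrist"); cv2.imwrite("pics/w4.png",cv2.resize(w,(784,588))[...,::-1])
print(st["position"],np.round(st["tcp_rot"],3), st["force"])
g=cv2.cvtColor(w,cv2.COLOR_RGB2GRAY)
p0=proj("wrist",np.array(st["position"])+np.array(st["tcp_rot"])[:,0]*0.0447+[0,0,.013],st)[0]; print(p0*1.4)
c=cv2.HoughCircles(cv2.medianBlur(g,3),cv2.HOUGH_GRADIENT,1,40,param1=100,param2=20,minRadius=25,maxRadius=40)
if c is not None:
  for x in c[0][:4]: print(x*1.4, world("wrist",x[:2],0.018,st).round(4))
```

```text
[0.47542136 0.02466468 0.00471556] [[ 0.043  0.999 -0.002]
 [ 0.999 -0.043  0.   ]
 [ 0.    -0.002 -1.   ]] [-0.11330324 -6.39933087  1.24885246]
[390.6477793  246.00580139]
[388.5  241.5   40.04] [[0.4767 0.0709 0.018 ]]
```

View pics/w4.png

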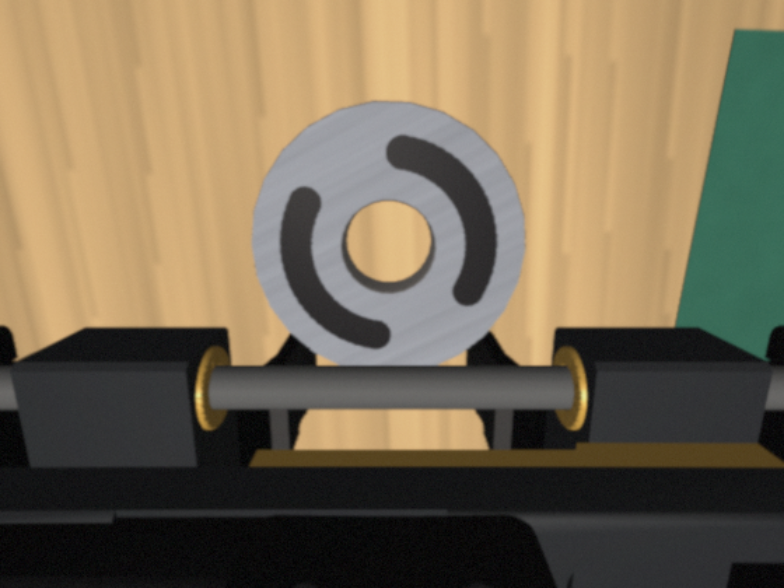

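The plate is still seated in the fork with its centre at about (0.4775,0.0705), in line with the gap. I'll back off, rise and turn to face the gap.

>>> apply_moves:
  plan: "-0.3 0 0 0 0 0; -0.4 0 0 0 0 0; -0.2 0 -0.4 0 0 0; 0 0 -0.6 0 0 0; 0 0 -0.5 0 0 0.018; 0 0 0 0 0 0.018; 0 0 0 0 0 0.018; 0 0 0 0 0 0.018; 0 0 0 0 0 0.018; 0 0 0 0 0 0.018"

```text
time_s: 8.88
position: [0.4729, -0.0199, 0.0794]
tcp_rot: [[0.666, 0.746, -0.003], [0.746, -0.666, 0.002], [-0.001, -0.004, -1.0]]
force: [0.1, 0.1, 0.1]
opening: 0.647
grasp_force: 0.0
```

>>> apply_moves:
  plan: "0 0 0 0 0 0.018; 0 0 0 0 0 0.018; 0 0 0 0 0 0.018; 0 0 0 0 0 0.018; 0 0 0 0 0 0.018; 0 0 0 0 0 0.018; 0 0 0 0 0 0.018; 0 0 0 0 0 0.018; 0 0 0 0 0 0; 0 0 0 0 0 0"

```text
time_s: 9.72
position: [0.4735, -0.0204, 0.0793]
tcp_rot: [[0.999, -0.054, -0.002], [-0.054, -0.999, 0.001], [-0.003, -0.001, -1.0]]
force: [-0.3, 0.3, -0.1]
opening: 0.648
grasp_force: 0.0
```

>>> apply_moves:
  plan: "-0.32 -0.46 0 0 0 0; -0.32 -0.46 0 0 0 0; -0.32 -0.46 0 0 0 0; -0.32 -0.46 0 0 0 0.001; 0 0 0.5 0 0 0; 0 0 0.5 0 0 0; 0 0 0 0 0 0; 0 0 0 0 0 0"

```text
time_s: 10.38
position: [0.4148, 0.0745, 0.0289]
tcp_rot: [[0.998, -0.061, -0.004], [-0.061, -0.998, 0.001], [-0.004, -0.0, -1.0]]
force: [-0.2, -0.5, 0.3]
opening: 0.646
grasp_force: 0.0
```

Run:
```python
from h import *
st=bot.read_state(); w=capture("wrist"); cv2.imwrite("pics/w5.png",cv2.resize(w,(784,588))[...,::-1])
print(st["position"],np.round(st["tcp_rot"],3), st["force"], np.round(st["joint_positions"],1))
print(proj("wrist",[[0.4775,0.0705,.018],[0.651,0.06,0]],st)*1.4)
```

```text
[0.41476118 0.07451773 0.02886488] [[ 0.998 -0.061 -0.004]
 [-0.061 -0.998  0.001]
 [-0.004 -0.    -1.   ]] [-0.23114376 -0.50184906  0.26582735] [ -5.1  37.7 119.3   0.   23.3  88.4]
[[ 391.92062151  185.9706262 ]
 [ 390.76721216 -406.74776961]]
```

View pics/w5.png

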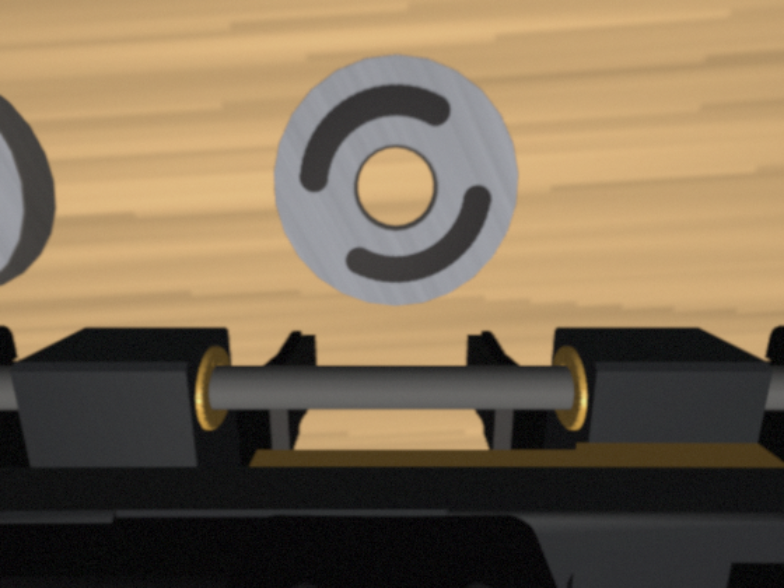

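The plate is at (396,185), in front of the fork and on line. I'll lower and push into the gap.

>>> apply_moves:
  plan: "0 0 0.28 0 0 0; 0 0 0.2 0 0 0; 0.1 0 0 0 0 0; 0.1 0 0 0 0 0; 0.1 0 0 0 0 0; 0.1 0 0 0 0 0; 0.15 0 0 0 0 0; 0.2 0 0 0 0 0; 0.2 0 0 0 0 0; 0.2 0 0 0 0 0"

```text
time_s: 11.27
position: [0.4666, 0.0713, 0.0062]
tcp_rot: [[0.998, -0.062, -0.015], [-0.062, -0.998, 0.001], [-0.015, -0.0, -1.0]]
force: [-9.2, 1.5, 6.3]
opening: 0.645
grasp_force: 5.1
```

>>> apply_moves:
  plan: "0.2 0 0 0 0 0; 0.2 0 0 0 0 0; 0.2 0 0 0 0 0; 0.2 0 0 0 0 0; 0.2 0 0 0 0 0; 0.2 0 0 0 0 0; 0.2 0 0 0 0 0; 0.2 0 0 0 0 0; 0.2 0 0 0 0 0; 0.1 0 0 0 0 0"

```text
time_s: 12.1
position: [0.5648, 0.065, 0.0063]
tcp_rot: [[0.998, -0.062, -0.009], [-0.062, -0.998, 0.001], [-0.009, -0.0, -1.0]]
force: [-6.6, 0.5, 3.1]
opening: 0.648
grasp_force: 3.9
```

>>> apply_moves:
  plan: "0.18 0 0 0 0 0; 0.18 0 0 0 0 0; 0.15 0 0 0 0 0; 0.12 0 0 0 0 0; 0.1 0 0 0 0 0; 0.06 0 0 0 0 0; 0 0 0 0 0 0; 0 0 0 0 0 0"

```text
time_s: 12.77
position: [0.6041, 0.0625, 0.0062]
tcp_rot: [[0.998, -0.063, -0.008], [-0.063, -0.998, 0.001], [-0.008, -0.0, -1.0]]
force: [-5.9, -0.0, 4.4]
opening: 0.645
grasp_force: 3.7
```

Run:
```python
from h import *
st=bot.read_state(); w=capture("wrist"); cv2.imwrite("pics/w6.png",cv2.resize(w,(784,588))[...,::-1])
print(st["position"],np.round(st["tcp_rot"],3), st["force"])
g=cv2.cvtColor(w,cv2.COLOR_RGB2GRAY)
c=cv2.HoughCircles(cv2.medianBlur(g,3),cv2.HOUGH_GRADIENT,1,40,param1=100,param2=20,minRadius=25,maxRadius=40)
if c is not None:
  for x in c[0][:3]: print(x*1.4, world("wrist",x[:2],0.018,st).round(4))
```

```text
[0.60409119 0.06250654 0.00616455] [[ 0.998 -0.063 -0.008]
 [-0.063 -0.998  0.001]
 [-0.008 -0.    -1.   ]] [-5.85406791 -0.01859461  4.43974748]
[391.3     247.09999  46.48   ] [[0.6481 0.0598 0.018 ]]
```

View pics/w6.png

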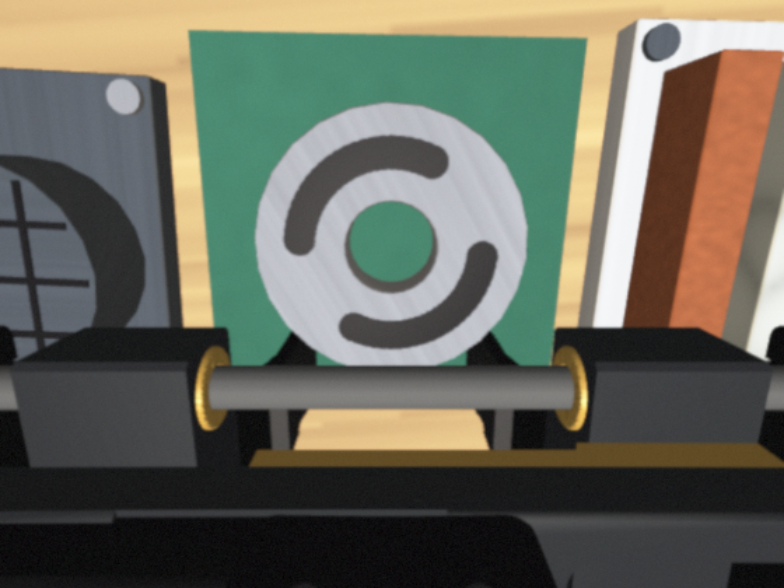

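The plate is centred on the mat with green all round it (bore at (391,243)), and estimated 3 mm from the mat's centre. I'll back straight out and rise.

>>> apply_moves:
  plan: "-0.1 0 0 0 0 0; -0.2 0 0 0 0 0; -0.3 0 0 0 0 0; -0.4 0 0 0 0 0; -0.4 0 0 0 0 0; -0.4 0 0 0 0 0; -0.3 0 -0.2 0 0 0; 0 0 -0.6 0 0 0; 0 0 -0.7 0 0 0; 0 0 -0.7 0 0 0"

```text
time_s: 13.65
position: [0.503, 0.0686, 0.1171]
tcp_rot: [[0.998, -0.063, 0.0], [-0.063, -0.998, -0.0], [0.0, 0.0, -1.0]]
force: [0.5, -0.4, -0.2]
opening: 0.645
grasp_force: 0.0
```

>>> apply_moves:
  plan: "-0.5 0 -0.5 0 0 0; 0 0 -0.6 0 0 0; 0 0 -0.6 0 0 0; 0 0 0 0 0 0; 0 0 0 0 0 0; 0 0 0 0 0 0"

```text
time_s: 14.15
position: [0.4781, 0.0702, 0.2009]
tcp_rot: [[0.998, -0.063, 0.001], [-0.063, -0.998, -0.0], [0.001, 0.0, -1.0]]
force: [0.4, 0.3, -0.8]
opening: 0.642
grasp_force: 0.0
```

Run:
```python
from h import *
st=bot.read_state(); w=capture("wrist"); s=capture("scene")[180:380,180:420]
o=np.hstack([cv2.resize(w,(440,330)),cv2.resize(s,(360,330))]); cv2.imwrite("pics/f.png",o[...,::-1]); print(st["position"],st["force"],st["time_s"])
```

```text
[0.4781258  0.07016909 0.20088498] [ 0.35886456  0.34572345 -0.80868668] 14.15
```

View pics/f.png

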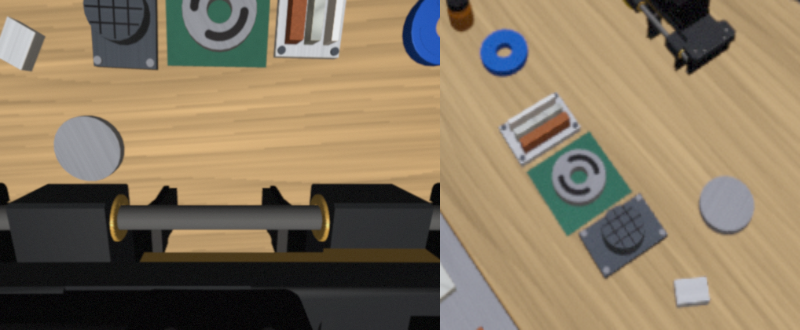

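The plate lies wholly on the mat, at (580,177) in the right-hand picture, and the arm is clear of everything.

```bash
python3 -c "
from rig import bot
print(bot.hand_in())"
```

```text
the job is handed in; nothing more can be done
None
```

The valve plate lies wholly on the mat, about 3 mm from its centre, slid there flat without touching the rack or the lap block; the gripper is clear and the job was handed in at about 14 s.

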